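# Park the shaker caddy behind its spring gate

## Task

Park the salt and pepper caddy in its lane: with the side of one fingertip press the gate's long wire rail sideways, away from the lane, so that the gate swings up, and hold it up while you push the caddy's upright rear plate along the lane until its front is fully home against the end stop; then let go so that the gate drops shut behind the shakers. The gate must not touch the caddy or the shakers, and both shakers stay standing in their wells, untouched by the fingers. Only push, lift nothing, and leave the grinder, kitchen timer and spice jar where they are.

Things in the scene. Friction and masses are not known exactly. Their poses are not given: they have to be found in the camera images.
- dock: Fixed wooden board 175 x 460 x 10 mm with a lane. Origin: on the work surface under the lane's middle. y = push direction, x = across the lane away from the rail, z up. Lane floor 10 mm high; lane 80 mm wide (x -40 to 40), y -220 to 208; its walls are 8 mm thick, tops 34 mm high. Gate bar at y 85, its end lies in a fork (x 50 to 58, 55 mm high).
- end_stop (a point): Middle of the face of the lane's end stop, at dock y 208 mm, 50 mm high; the caddy's front rests against it when fully home.
- gate_shaft (a point): Point on the axis of the gate's hinge shaft where the bar joins it: dock x -75, y 85 mm, 40 mm above the surface. The 8 mm shaft runs along the dock's y axis from y -231 to 105 mm; its top is 44 mm high. The wire bar (a loop 9 mm thick) runs from here 133 mm across the lane.
- gate (a joint): Spring hinge of the wire gate, rad: 0 = shut (bar level across the lane, 40 mm above the surface), grows as the bar swings up, stop at 1.3; falls shut when let go. The bar clears the shakers from 0.90 on; 1.0 to 1.1 is good. At 1.1 the bar's end is about 170 mm above the surface, at dock x -15, y 85 mm. Holding takes about 3 to 5 N at the rail.
- rail_mid (a point): Middle of the gate's straight wire rail, 8 mm thick, along the dock's y axis from dock y -221 to 33 mm, 52 mm from the shaft. Gate shut: above the lane wall at dock x -42, 80 mm above the surface. Pushed towards dock -x it swings over the shaft (x about -93, 89 mm high at gate 1.05) and lifts the bar. Bent wires join its two ends to the shaft.
- caddy: Loose wooden caddy 76 x 206 mm, on the lane floor, axes as the dock's. Origin: underside, middle of the front (+y) edge. Front board 52 mm high; front 106 mm is a block with two wells, 36 mm high; then a flat 6 mm deck; at the rear an upright push plate 70 wide, 8 thick, 90 mm high. With shakers 0.45 to 0.7 kg. Home: the shut bar lies over the deck, about 11 mm behind the block.
- push_face (a point): Point on the rear (-y) face of the caddy's push plate: in the middle of its width, 60 mm above the caddy's underside; push here towards +y of the dock.
- shaker_front_mid (a point): Centre, half-way up, of the glass shaker with grey top, 44 mm in diameter, 90 mm high, standing loose in the front well; its top is 106 mm above the work surface.
- shaker_rear_mid (a point): The same for the like shaker in the rear well.
- grinder: Bystander: glass and steel pepper grinder, diameter 54, height 136 mm; origin under its centre.
- timer: Bystander: round white wind-up kitchen timer, diameter 66, height 60 mm; origin under its centre.
- jar_a: Bystander: green-capped spice jar, diameter 46, height 106 mm; origin under its centre.
There are look-alikes about, which are no part of the job. What is shaped like the part that bears shaker_front_mid but red is not meant.

How it is judged:
By the outcome, as a careful person would: the job done as asked, in the order asked, and still so for the second after the job is handed in, with the robot touching nothing.
It also fails if it takes over 45 s, if anything falls off the work surface, if the arm or the gripper's body presses on something with over 40 N, if the wrist force passes 120 N, or if a joint passes its speed limit or range.

## Robot

A 7-joint arm with a two-finger parallel gripper is mounted at the origin on a cart in front of the work surface, level with it; the furniture and walls round the work are solid. World frame = base frame: x ahead of the robot, y to its left, z up, the work surface at z = 0. Lengths are in mm, angles in rad, forces in N, time in s.
With the tool pointing down it reaches from about 425 to 825 mm from the base axis. Payload 3.6 kg.
Tool frame: the origin (TCP) lies midway between the tips of the shut fingers; the grasp point (between the pads) lies 19 mm behind it; z points along the fingers, x is the direction in which the jaws open and shut, and the axes are right-handed (so a half turn about z gives the same grasp; the last joint's range is limited). The gripper opens to 85 mm and grips with 20 to 120 N. Pads are 22 mm wide; open, the fingers measure 114 mm over their backs; the gripper's body (76 mm by 85 mm) begins 54 mm behind the grasp point. The pads swing forward as they close: fully open they stand 13 mm farther back than shut.
Start: joints at [1.147, 0.615, -0.013, 1.423, 0.008, 1.103, -0.04], TCP at [251.213, -599.462, 231.297] pointing down, gripper open.
Joint ranges: [-3.12, 3.12], [-0.3, 2.06], [-1.34, 1.32], [0.26, 2.42], [-1.36, 4.5], [0.01, 1.98], [-2.84, 2.84]. Speed limits (rad/s): [2.79, 2.79, 3.14, 3.14, 3.14, 3.14, 3.14].

## Interface

Orientations are given as [roll, pitch, yaw] about the fixed x, y, z axes, in that order (R = Rz(yaw) Ry(pitch) Rx(roll)).
In Python, from plant import robot gives the robot as it stands.
- The arm moves only by the tool carry_out, never from a script. Its argument "series" is a list that holds one entry, the list of rows, each a list of 6 numbers: the shift along the tool's x, y, z in cm, then the turn, a rotation vector about the tool's x, y, z in degrees. In form: [[[tx, ty, tz, ax, ay, az], ...]]. A call has exactly 8 rows; each row is the pose to reach, as a shift and turn from the pose commanded when the call began, along the tool's axes at that moment; what a row does not reach only later rows make up. A row lasts 1/10 s, in which the tool goes at most 50 mm and 8.59 degrees, less where a joint would pass 70% of its speed; a pose out of reach is approached as far as the arm can. A call with a gripper value outside its range is refused whole. "fingers" is the closure in counts, from 0 (fully open) to 255 (shut), set as the call begins (left out, the last holds). The fingers move at their own pace and stop on an object; the grip force is fixed at half the most. Time passes only in rows, so rows that repeat a pose let the fingers close, or fill a call up. It gives the time, the measured TCP pose, the force and the opening at its end, in the units of the state.
- robot.read_state(): the state, without advancing time (a new reading comes with each control period).
- robot.read_camera(name): name is "scene" or "top"; returns (picture, depth): 420x560x3 uint8, red, green, blue; 420x560 float32, mm along the optical axis (not along the pixel's ray), 0 where there is no reading.
- robot.camera_info(name): a dict with "intrinsics" (3x3 intrinsics, pixels), "T" (4x4, takes a point from camera to world coordinates). Camera axes: x right, y down, z forward; pixel columns grow to the right and rows downward; lengths in mm; the calibration is good to about 2 mm. A picture is of the moment at which its call begins. camera_info takes no time and is no camera call.
- robot.finish_job(): hands the job in, once; it reports no verdict.
The state is a dict: "clock": time; "qpos": joint angles; "qvel": joint speeds; "joint_efforts": joint torques, N m; "eef_pos": TCP position; "ee_rot": TCP orientation; "ft_force": force on the tool from outside, world axes, zero at the start; "torque": the same for the moment, N m; "opening": opening from 0.0 (shut) to 1.0 (fully open).
Only numpy, scipy, OpenCV 4.12 (cv2) and the standard library are available. Lean on these libraries where they do the work, as an engineer would, in place of code of your own. Each camera call takes 0.05 s, during which the arm holds its last target.

## Working session

There is one attempt and no reset: what is moved stays moved. The work goes in short steps, Python scripts to look and compute and a tool call to move; the robot and the scene stay as the last step left them, time stands still between calls to the robot, and variables do not carry over. Pictures are saved under pics/ and viewed, and the job is handed in when it is done.

Besides the shell and the picture viewer there is one more tool, called after ">>>" as name(argument=value, ...), one argument or row to a line, values as JSON. carry_out: Moves the arm, as the interface text tells. Its arguments: {"type":"object","properties":{"series":{"type":"array","items":{"type":"array","items":{"type":"array","items":{"type":"number"}}}},"fingers":{"type":"number"}},"required":["series"]}

```bash
ls; mkdir -p pics; python3 - <<'E'
from plant import robot
import cv2,numpy as np
for n in("scene","top"):
    p,d=robot.read_camera(n); cv2.imwrite(f"pics/{n}0.png",p[:,:,::-1]); np.savez(f"{n}0.npz",p=p,d=d)
    i=robot.camera_info(n); print(n,np.round(i["intrinsics"],1).tolist(),np.round(i["T"],3).tolist(), (d==0).mean())
print(robot.read_state())
E
```

```text
pics
scene [[387.2, 0.0, 279.3], [0.0, 387.2, 205.8], [0.0, 0.0, 1.0]] [[0.686, -0.339, 0.643, -98.585], [-0.727, -0.33, 0.602, -539.554], [0.009, -0.881, -0.473, 551.534], [0.0, 0.0, 0.0, 1.0]] 0.003966836734693877
top [[544.3, 0.0, 282.2], [0.0, 544.3, 211.0], [0.0, 0.0, 1.0]] [[0.076, -0.889, 0.452, -167.859], [-0.997, -0.073, 0.024, 20.808], [0.012, -0.452, -0.892, 1496.497], [0.0, 0.0, 0.0, 1.0]] 0.003920068027210884
{'clock': 0.1, 'qpos': array([ 1.14752507,  0.61583694, -0.0126221 ,  1.4247545 ,  0.00808067,
        1.10338127, -0.04042711]), 'qvel': array([-5.86922294e-05, -1.42737286e-03, -3.24223724e-04, -2.99397065e-03,
       -1.43833308e-03,  1.11249205e-03, -6.88409865e-04]), 'joint_efforts': array([ 1.22771111e-03, -4.70382106e+01,  2.60399356e-01, -1.71571738e+01,
        1.01668836e-02,  5.85062080e-03,  8.79216572e-06]), 'eef_pos': array([ 250.94007807, -598.86114267,  230.23932914]), 'ee_rot': array([ 3.14158399e+00,  2.33055882e-03, -1.17399076e+00]), 'ft_force': array([ 0.19423548, -0.44140153, -0.28301214]), 'torque': array([0.00104456, 0.02298854, 0.04819501]), 'opening': 0.9968019238533941}
```

View pics/scene0.png

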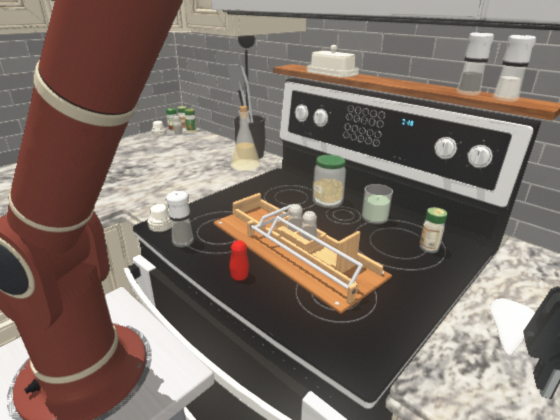

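View pics/top0.png

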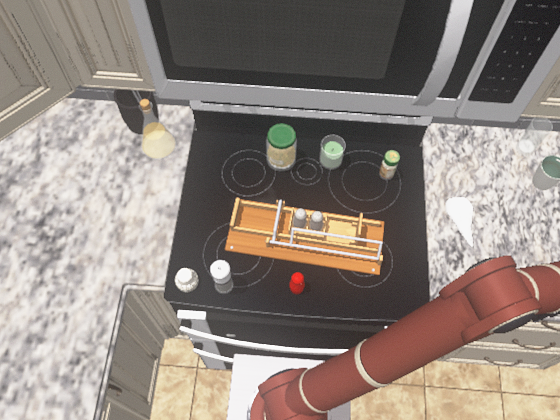

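The scene camera shows the dock on the stove at about (300,245), with the wire rail on the robot's side. In the top view the dock spans about (230–385, 200–272), the shakers are at (300,217) and (317,219), and the push plate is at (360,228). Dock +y points to image left, which is roughly world +y.

```bash
cat > h.py <<'E'
import numpy as np,cv2
from plant import robot
def cloud(n,d):
    i=robot.camera_info(n);K=i["intrinsics"];T=np.array(i["T"])
    v,u=np.mgrid[0:d.shape[0],0:d.shape[1]]
    P=np.stack([(u-K[0][2])*d/K[0][0],(v-K[1][2])*d/K[1][1],d],-1)
    return P@T[:3,:3].T+T[:3,3]
def ray(n,u,v,z):
    i=robot.camera_info(n);K=i["intrinsics"];T=np.array(i["T"])
    r=T[:3,:3]@np.array([(u-K[0][2])/K[0][0],(v-K[1][2])/K[1][1],1]); o=T[:3,3]
    return o+r*(z-o[2])/r[2]
def proj(n,p):
    i=robot.camera_info(n);K=np.array(i["intrinsics"]);T=np.linalg.inv(np.array(i["T"]))
    q=np.atleast_2d(p)@T[:3,:3].T+T[:3,3]; q=q@K.T
    return q[:,:2]/q[:,2:]
def grab(tag):
    o={}
    for n in("scene","top"):
        p,d=robot.read_camera(n);np.savez(f"{n}{tag}.npz",p=p,d=d);cv2.imwrite(f"pics/{n}{tag}.png",p[:,:,::-1]);o[n]=(p,d,cloud(n,d))
    return o
def crop(p,box,name,s=4):
    x0,y0,x1,y1=box; c=p[y0:y1,x0:x1,::-1]; cv2.imwrite(name,cv2.resize(c,None,fx=s,fy=s,interpolation=cv2.INTER_CUBIC))
E
python3 - <<'E'
from h import *
a=np.load("top0.npz");p,d=a["p"],a["d"];C=cloud("top",d)
crop(p,(215,190,405,300),"pics/topcrop.png")
b=np.load("scene0.npz");crop(b["p"],(200,180,400,310),"pics/scenecrop.png")
hsv=cv2.cvtColor(p,cv2.COLOR_RGB2HSV)
for n,(D) in (("top",a),("scene",b)):
    p,d=D["p"],D["d"];C=cloud(n,d);hsv=cv2.cvtColor(p,cv2.COLOR_RGB2HSV)
    m=(hsv[...,0]>5)&(hsv[...,0]<28)&(hsv[...,1]>90)&(C[...,0]>400)&(C[...,0]<800)&(abs(C[...,1])<450)
    m1=m&(C[...,2]>4)&(C[...,2]<15); q=C[m1]; print(n,m1.sum(),q.mean(0))
    r=cv2.minAreaRect(q[:,:2].astype(np.float32)); print(r)
    m1=m&(C[...,2]>50)&(C[...,2]<115)
    k,l,st,ce=cv2.connectedComponentsWithStats(m1.astype(np.uint8))
    for j in range(1,k):
        if st[j,4]>8: q=C[l==j];print(st[j],q.mean(0).round(1),q.min(0).round(),q.max(0).round())
C=cloud("top",a["d"])
print(C[110,200:420:40].round(), C[60,200:420:40].round(),C[:,300][::20].round())
E
```

```text
top 4036 [ 4.91413991e+02 -4.49165280e-01  9.92461993e+00]
((517.7012329101562, -13.956100463867188), (463.4552307128906, 193.06626892089844), 84.39679718017578)
[234 197   6  13  23] [579.2 199.1  52.1] [559. 193.  50.] [601. 205.  56.]
[291 212   2   6   9] [549.   31.   61.9] [541.  30.  52.] [556.  33.  67.]
[357 213   6  24  81] [ 518.4 -165.2   91.1] [ 485. -172.   51.] [ 553. -159.  109.]
[289 225   2   7  11] [507.1  34.5  60.4] [500.  32.  50.] [516.  36.  69.]
[266 237   4   5  10] [467.1  95.   54. ] [460.  91.  51.] [474.  99.  60.]
[380 255   3   6  11] [ 437.8 -233.4   53.4] [ 431. -236.   50.] [ 447. -230.   57.]
scene 4078 [472.80354541 -65.6993842    9.28283965]
((589.7852172851562, -23.283004760742188), (460.9328918457031, 331.7217102050781), 84.6986083984375)
[435 209   7   3  10] [ 757.7 -260.2  105.6] [ 753. -268.  104.] [ 761. -255.  107.]
[284 216   4   4  11] [535.9  30.7  59.4] [529.  29.  54.] [543.  33.  62.]
[248 220   5   3  10] [470.1  93.7  51.1] [464.  90.  50.] [476.  97.  52.]
[276 221   6   5  13] [511.9  32.9  54. ] [502.  31.  51.] [519.  35.  59.
[... 337 characters left out ...]
53.]
[[ 892.  350.   78.]
 [ 865.  215.  129.]
 [ 869.   91.  137.]
 [ 874.  -32.  145.]
 [ 585. -105.  529.]
 [ 583. -190.  542.]] [[ 586.  235.  653.]
 [ 585.  153.  662.]
 [ 586.   73.  668.]
 [ 583.   -6.  679.]
 [ 586.  -84.  684.]
 [ 583. -159.  694.]] [[ 588.   40.  819.]
 [ 586.   38.  776.]
 [ 585.   36.  727.]
 [ 586.   33.  672.]
 [ 583.   31.  616.]
 [ 582.   28.  553.]
 [ 889.   27.   67.]
 [ 858.   23.   -2.]
 [ 778.   18.    3.]
 [ 707.   13.   -3.]
 [ 634.    9.   -1.]
 [ 526.    5.   77.]
 [ 487.    1.   23.]
 [ 427.   -3.   14.]
 [ 340.   -6.   86.]
 [ 309.  -11.    7.]
 [ 275.  -17.  -78.]
 [ 257.  -25. -246.]
 [ 143.  -21.    2.]
 [  29.  -14.  360.]
 [  -8.  -17.  346.]]
```

```bash
python3 - <<'E'
import cv2
E
echo
```

```text
(no output)
```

View pics/topcrop.png

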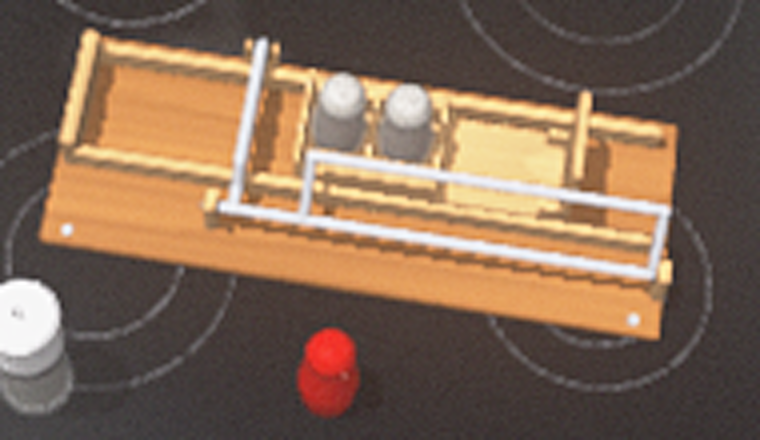

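View pics/scenecrop.png

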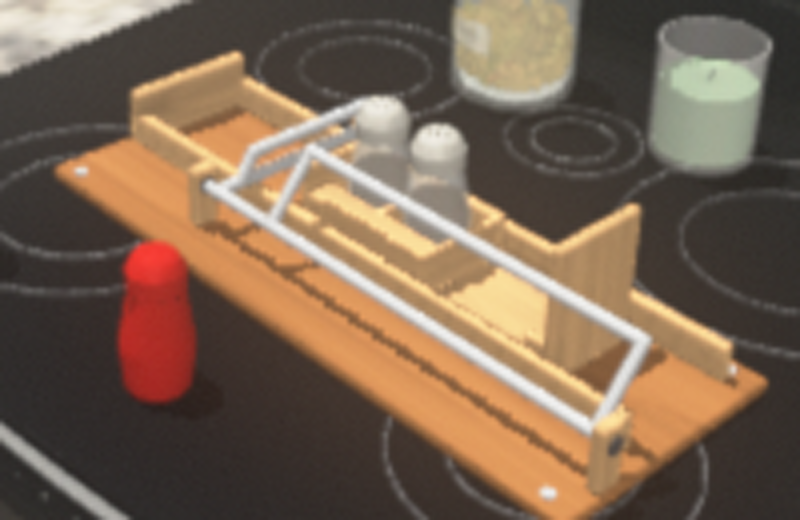

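```bash
python3 - <<'E'
from h import *
from scipy.optimize import least_squares
t=lambda u,v:(215+u/4,190+v/4); s=lambda u,v:(200+u/4,180+v/4)
obs=[("top",t(312,155),(-42,33,80)),("top",t(667,210),(-42,-221,80)),("top",t(655,272),(-75,-221,40)),("top",t(306,216),(-75,33,40)),("top",t(238,205),(-75,85,40)),
("scene",s(313,150),(-42,33,80)),("scene",s(645,342),(-42,-221,80)),("scene",s(596,424),(-75,-221,40)),("scene",s(278,218),(-75,33,40)),("scene",s(232,185),(-75,85,40))]
def W(x,p):
    c,n=np.cos(x[2]),np.sin(x[2]);return np.array([x[0]+c*p[0]-n*p[1],x[1]+n*p[0]+c*p[1],p[2]])
def f(x): return np.concatenate([proj(n,W(x,p))[0]-uv for n,uv,p in obs])
for sel in ("top","scene",None):
    o=obs if not sel else [q for q in obs if q[0]==sel]
    g=lambda x:np.concatenate([proj(n,W(x,p))[0]-uv for n,uv,p in o])
    r=least_squares(g,[520,0,-.1],x_scale=[10,10,.1]);print(sel,r.x,r.fun.round(1))
for nm,D in(("top",np.load("top0.npz")),("scene",np.load("scene0.npz"))):
    C=cloud(nm,D["d"]);p=D["p"]
    q=C-[r.x[0],r.x[1],0];c,n=np.cos(r.x[2]),np.sin(r.x[2])
    L=np.stack([c*q[...,0]+n*q[...,1],-n*q[...,0]+c*q[...,1],q[...,2]],-1)
    hsv=cv2.cvtColor(p,cv2.COLOR_RGB2HSV)
    # plate
    m=(abs(L[...,0])<38)&(L[...,1]<-50)&(L[...,1]>-215)&(L[...,2]>55)&(hsv[...,1]>80)
    print(nm,"plate",np.percentile(L[m],[5,50,95],axis=0).round(1).tolist())
    m=(abs(L[...,0])<38)&(L[...,1]<80)&(L[...,1]>-150)&(L[...,2]>85)&(hsv[...,1]<70)
    k,l,st,ce=cv2.connectedComponentsWithStats(m.astype(np.uint8))
    for j in range(1,k):
        if st[j,4]>8: print("shk",st[j],L[l==j].mean(0).round(1))
    m=(abs(L[...,0])<38)&(L[...,1]>150)&(L[...,2]>40)
    print("stop",np.percentile(L[m],[5,50,95],axis=0).round(1).tolist())
    m=(L[...,2]>15)&(L[...,0]>-250)&(L[...,0]<350)&(abs(L[...,1])<400)&((abs(L[...,1])>240)|(L[...,0]<-100)|(L[...,0]>70))
    k,l,st,ce=cv2.connectedComponentsWithStats(m.astype(np.uint8))
    for j in range(1,k):
        if st[j,4]>25: print("obj",st[j],L[l==j].mean(0).round(),C[l==j].min(0).round(),C[l==j].max(0).round())
E
```

```text
top [ 5.35575398e+02 -1.48567464e+01 -9.10182790e-02] [ 0.7 -0.4  0.2 -0.2 -0.2  0.2 -0.   0.3 -0.6  0.2]
scene [ 5.41987223e+02 -1.54487805e+01 -1.10950395e-01] [ 1.5 -1.2  0.3 -0.7 -0.2  1.2 -0.2  0.2 -1.5 -0.1]
None [ 5.38637698e+02 -1.57577463e+01 -1.01421595e-01] [ 0.9 -1.5  0.3 -0.5 -0.3 -0.1  0.1 -0.8 -0.4 -1.   0.7 -0.6  0.3 -0.3
 -0.   1.8 -0.9  0.9 -2.5  0.7]
top plate [[-35.9, -155.6, 67.8], [-6.4, -150.4, 96.8], [27.0, -147.7, 104.7]]
shk [288  15   4   7  10] [ 37.6  77.6 781.2]
shk [287  44   4   5  10] [ 37.2  78.2 710.1]
shk [286  86  11  11  34] [ 36.7  71.7 580. ]
shk [286  95   7  12  31] [ 36.9  72.7 546.9]
shk [295 208  12  12 106] [-5.2 21.5 99.6]
shk [312 211  11  11 102] [ -4.6 -26.6 100.5]
stop [[-22.3, 164.8, 525.1], [17.8, 299.8, 670.6], [30.5, 626.3, 792.1]]
obj [  126     0   250   170 10783] [131. 242. 439.] [ 579. -205.   15.] [894. 376. 808.]
obj [  429     0   131   121 10252] [  78. -318.  710.] [ 578. -423.  524.] [ 601. -252.  858.]
obj [320 134  26  34 689] [252. -39.  62.] [ 748. -118.   15.] [831. -43.  98.]
obj [380 150  20  28 395] [ 226. -219
[... 511 characters left out ...]
0, 599.7, 545.7]]
obj [ 211    0  349   36 5685] [ 98. -80. 521.] [ 579. -417.  458.] [873. 375. 552.]
obj [ 284   51  171   52 2218] [327. 152. 356.] [ 866. -202.  330.] [926. 352. 408.]
obj [  282    79   163   141 12029] [309. 135. 160.] [ 730. -227.   15.] [926. 352. 313.]
obj [437 141  11  15  86] [ 343. -153.  219.] [ 857. -211.  202.] [ 873. -186.  238.]
obj [474 152   6  13  38] [ 348. -238.  217.] [ 857. -293.  203.] [ 863. -283.  233.]
obj [ 150  190   43   52 1373] [-228.  216.   73.] [313. 181.  15.] [365. 337. 136.]
obj [420 207  27  41 789] [ 224. -228.   68.] [ 725. -284.   15.] [ 774. -239.  107.]
obj [230 240  19  36 558] [-196.  -13.   54.] [327. -21.  15.] [364.  13.  89.]
```

```bash
cat >> h.py <<'E'
from scipy.spatial.transform import Rotation as Ro
DX,DY,DW=538.6,-15.8,-0.101
def W(p):
    c,n=np.cos(DW),np.sin(DW);return np.array([DX+c*p[0]-n*p[1],DY+n*p[0]+c*p[1],p[2]])
def Ld(p):
    p=np.asarray(p,float);c,n=np.cos(DW),np.sin(DW);x,y=p[...,0]-DX,p[...,1]-DY
    return np.stack([c*x+n*y,-n*x+c*y,p[...,2]],-1)
def delta(dockp,yaw=None):
    s=robot.read_state();R=Ro.from_euler("xyz",s["ee_rot"]);yaw=DW if yaw is None else yaw
    t=R.inv().apply(W(dockp)-s["eef_pos"])/10; r=(R.inv()*Ro.from_euler("xyz",[np.pi,0,yaw])).as_rotvec(degrees=True)
    print("shift cm",t.round(2),"rot",r.round(2),"clock",s["clock"])
E
python3 - <<'E'
from h import *
delta((25,-190,150)); print(W((25,-190,150)))
for n in("scene","top"):
    D=np.load(n+"0.npz");C=cloud(n,D["d"]);m=(C[...,0]>500)&(C[...,0]<640)&(C[...,2]>350)&(C[...,1]>-450)&(C[...,1]<200);q=C[m];print(q.min(0),q.max(0),np.percentile(q[:,2],[1,5]))
    q=Ld(C[m|True].reshape(-1,3));
    for nm,c in (("grinder",(-230,205)),):pass
E
```

```text
shift cm [-24.75 -42.19   8.08] rot [ -0.07   0.12 -61.48] clock 0.1
[ 544.31520542 -207.3524378   150.        ]
[ 579.3055654  -416.97310739  513.72581785] [639.80883068 199.70390346 552.22208234] [514.25998111 515.83872739]
[ 513.81293567 -448.60058214  522.34629777] [600.51391158 199.97781182 878.52529534] [532.32180033 549.66297715]
```

>>> carry_out(
  series=[
    [[-0.8, -1.3, 0.2, 0, 0, -1.9], [-2.3, -4, 0.8, 0, 0, -5.8], [-4, -6.9, 1.3, 0, 0, -10], [-6, -10.2, 1.9, 0, 0, -15], [-8, -13.6, 2.6, 0, 0, -20], [-10, -17, 3.2, 0, 0, -25], [-12, -20.5, 3.9, 0, 0, -30], [-14, -23.9, 4.6, 0, 0, -35]],
  ],
  fingers=0,
)

```text
clock: 0.9
eef_pos: [418.8, -375.0, 185.0]
ee_rot: [-3.141, 0.0, -0.557]
ft_force: [0.3, 0.4, -0.1]
opening: 0.998
```

```bash
python3 - <<'E'
from h import *
delta((25,-190,150)); print(robot.read_state()["ee_rot"])
E
```

```text
shift cm [  1.8  -20.86   3.52] rot [ -0.06   0.   -26.12] clock 0.9
[-3.14065503e+00  2.65223932e-04 -5.56809244e-01]
```

>>> carry_out(
  series=[
    [[0.3, -3.5, 0.6, 0, 0, -5], [0.6, -7, 1.2, 0, 0, -10], [0.9, -10.5, 1.8, 0, 0, -14], [1.2, -14, 2.4, 0, 0, -18], [1.5, -17, 3, 0, 0, -22], [1.7, -19.5, 3.4, 0, 0, -25], [1.8, -20.8, 3.5, 0, 0, -26.1], [1.8, -20.8, 3.5, 0, 0, -26.1]],
  ],
)

```text
clock: 1.7
eef_pos: [544.7, -208.5, 150.2]
ee_rot: [-3.14, -0.0, -0.103]
ft_force: [-0.3, 0.2, -0.6]
opening: 0.998
```

```bash
python3 - <<'E'
from h import *
delta((25,-190,150)); o=grab("1")
crop(o["scene"][0],(200,60,400,310),"pics/s1.png",2.4);crop(o["top"][0],(215,150,415,300),"pics/t1.png",4)
s=robot.read_state();print(Ld(s["eef_pos"]))
for n in o: print(n,proj(n,[W((25-57,-190,163)),W((25+57,-190,163))]))
E
```

```text
shift cm [-0.05 -0.11  0.02] rot [-0.11 -0.   -0.1 ] clock 1.7
[  24.18694197 -195.42502958  150.34693702]
scene [[356.92613379 221.98313379]
 [390.94524355 204.5487486 ]]
top [[376.36642148 224.51605762]
 [380.38484096 188.52047319]]
```

View pics/s1.png

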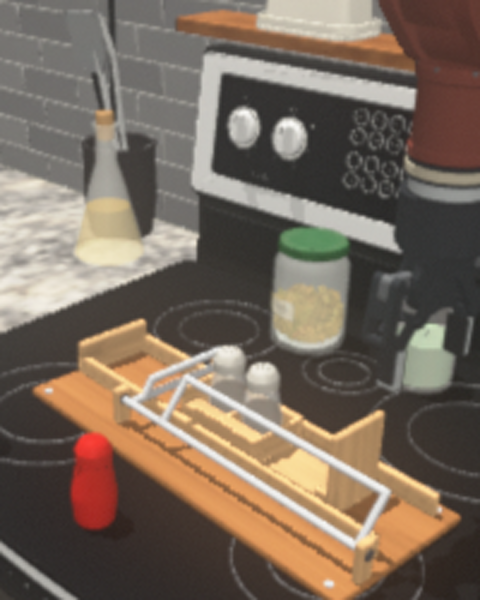

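View pics/t1.png

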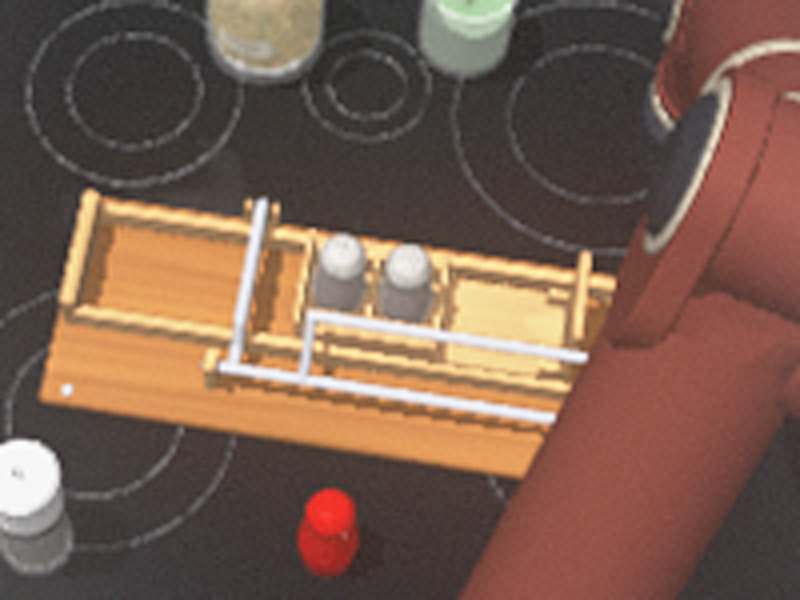

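```bash
python3 - <<'E'
from h import *
for i in range(2):
    s=robot.read_state();print(s["clock"],s["eef_pos"],Ld(s["eef_pos"]),abs(s["qvel"]).max(),s["ft_force"])
print(Ld(W((25,-190,0))))
delta((25,-190,49))
E
```

```text
1.8 [ 542.95929397 -212.66784121  150.34693702] [  24.18694197 -195.42502958  150.34693702] 0.023148122466946728 [-0.34441533 -0.78291386 -0.36099977]
1.8 [ 542.95929397 -212.66784121  150.34693702] [  24.18694197 -195.42502958  150.34693702] 0.023148122466946728 [-0.34441533 -0.78291386 -0.36099977]
[  25. -190.    0.]
shift cm [ 0.09 -0.56 10.13] rot [ 0.07  0.05 -0.44] clock 1.8
```

The gripper is above and behind the plate (scene tip at about (362,222), matching the projection). Next I'll descend on the lane side of the rail.

>>> carry_out(
  series=[
    [[0.1, -0.2, 1.5, 0, 0, -0.2], [0.1, -0.4, 3.5, 0, 0, -0.4], [0.1, -0.5, 5.5, 0, 0, -0.4], [0.1, -0.5, 7.2, 0, 0, -0.4], [0.1, -0.5, 8.5, 0, 0, -0.4], [0.1, -0.5, 9.5, 0, 0, -0.4], [0.1, -0.5, 10, 0, 0, -0.4], [0.1, -0.5, 10, 0, 0, -0.4]],
  ],
)

```text
clock: 2.6
eef_pos: [545.0, -207.2, 50.0]
ee_rot: [3.142, 0.001, -0.101]
ft_force: [0.1, -0.0, 0.8]
opening: 1.001
```

```bash
python3 - <<'E'
from h import *
o=grab("2")
s=robot.read_state();print(s["clock"],Ld(s["eef_pos"]),s["ft_force"],s["ee_rot"])
crop(o["scene"][0],(240,160,440,310),"pics/s2.png",4)
E
```

```text
2.7 [  26.39822812 -189.55506677   50.86139231] [ 0.66567654 -0.11979899 -0.606396  ] [ 3.14134836e+00 -1.09285839e-03 -1.00736900e-01]
```

View pics/s2.png

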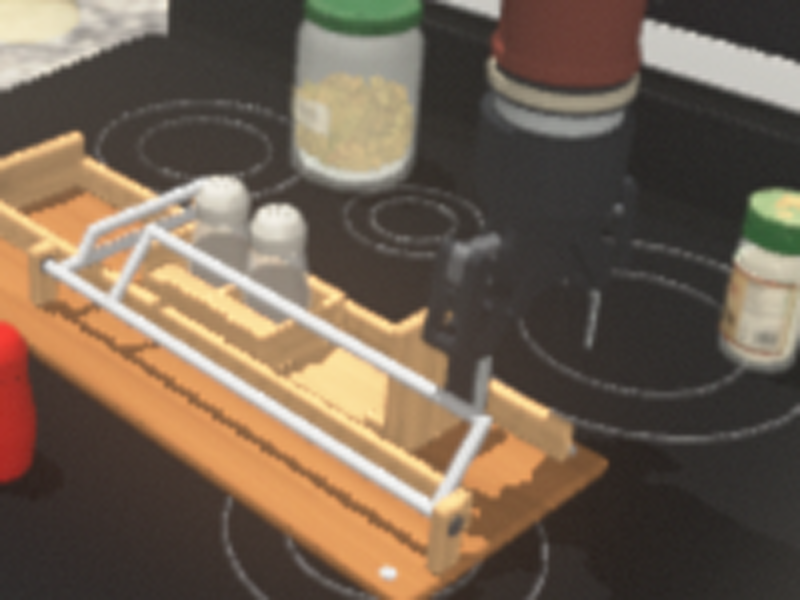

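The finger is down behind the rail at crop (465,390), and nothing is touching. Next I'll press the rail away from the lane in stages.

>>> carry_out(
  series=[
    [[-0.2, -0.4, 0, 0, 0, 0], [-0.6, -0.6, 0, 0, 0, 0], [-1.2, -0.6, 0, 0, 0, 0], [-1.8, -0.6, 0, 0, 0, 0], [-2.4, -0.6, 0, 0, 0, 0], [-3.0, -0.6, 0, 0, 0, 0], [-3.6, -0.6, 0, 0, 0, 0], [-4.0, -0.6, 0, 0, 0, 0]],
  ],
)

```text
clock: 3.5
eef_pos: [508.2, -197.0, 51.8]
ee_rot: [3.141, -0.006, -0.1]
ft_force: [3.8, 0.5, 2.1]
opening: 0.999
```

```bash
python3 - <<'E'
from h import *
o=grab("3")
s=robot.read_state();print(s["clock"],Ld(s["eef_pos"]),s["ft_force"],s["ee_rot"])
crop(o["scene"][0],(220,130,420,280),"pics/s3.png",4)
E
```

```text
3.6 [ -14.02505733 -183.42422571   50.82175012] [ 2.88943322 -0.01874364  3.02605113] [ 3.14137486e+00 -1.10504475e-03 -1.00534745e-01]
```

View pics/s3.png

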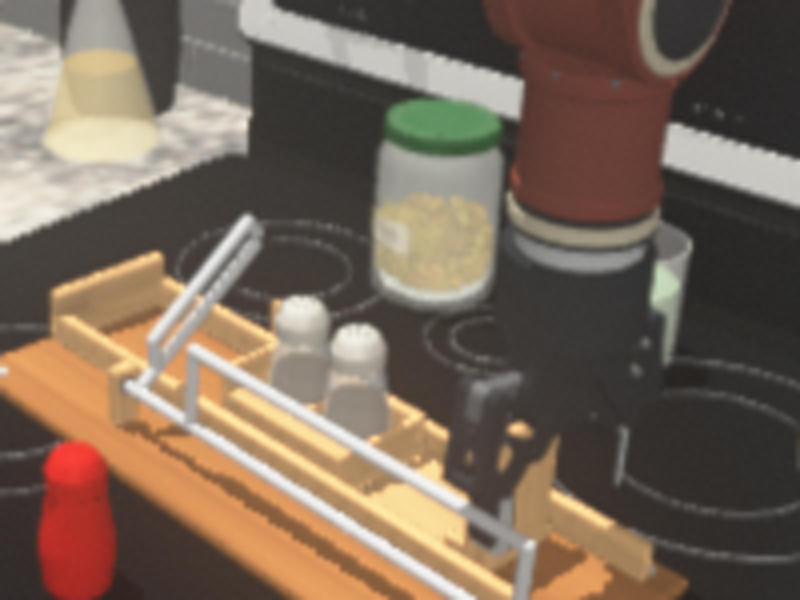

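```bash
cat >> h.py <<'E'
def bar(th): return W((-75+133*np.cos(th),85,40+133*np.sin(th)))
def rail(th,y): return W((-75+52*np.cos(th+.8805),y,40+52*np.sin(th+.8805)))
E
python3 - <<'E'
from h import *
for th in(.5,.6,.7,.8,1.0,1.1): 
    u=proj("scene",bar(th))[0];r=proj("scene",rail(th,33))[0]; print(th,u.round(1),((u-[220,130])*4).round(),((r-[220,130])*4).round())
E
```

```text
0.5 [290.2 191.3] [281. 245.] [207. 344.]
0.6 [288.3 188.2] [273. 233.] [200. 346.]
0.7 [286.1 185.3] [264. 221.] [193. 348.]
0.8 [283.5 182.8] [254. 211.] [186. 352.]
1.0 [277.3 179.1] [229. 196.] [173. 360.]
1.1 [273.8 177.9] [215. 191.] [167. 366.]
```

The gate reads about 0.7 rad: bar end at scene crop (250,222), rail corner at (193,350). The finger geometry matches, so I need 18 mm more.

>>> carry_out(
  series=[
    [[-0.3, 0, 0, 0, 0, 0], [-0.6, 0, 0, 0, 0, 0], [-0.9, 0, 0, 0, 0, 0], [-1.2, 0, 0, 0, 0, 0], [-1.5, 0, 0, 0, 0, 0], [-1.7, 0, 0, 0, 0, 0], [-1.8, 0, 0, 0, 0, 0], [-1.8, 0, 0, 0, 0, 0]],
  ],
)

```text
clock: 4.4
eef_pos: [488.2, -195.0, 50.2]
ee_rot: [-3.141, -0.0, -0.101]
ft_force: [4.5, -1.8, -2.8]
opening: 0.998
```

```bash
python3 - <<'E'
from h import *
o=grab("4")
s=robot.read_state();print(s["clock"],Ld(s["eef_pos"]),s["ft_force"],s["ee_rot"])
crop(o["scene"][0],(220,130,420,280),"pics/s4.png",4)
crop(o["top"][0],(215,170,405,290),"pics/t4.png",4)
for th in(.9,1.,1.1,1.2): print(th,((proj("top",bar(th))[0]-[215,170])*4).round())
E
```

```text
4.5 [ -31.8610059  -183.32963018   50.2701602 ] [ 3.78214805 -0.84415588 -2.57239062] [-3.14143514e+00 -3.38373765e-04 -1.00459022e-01]
0.9 [258. 115.]
1.0 [255. 124.]
1.1 [252. 134.]
1.2 [249. 145.]
```

View pics/s4.png

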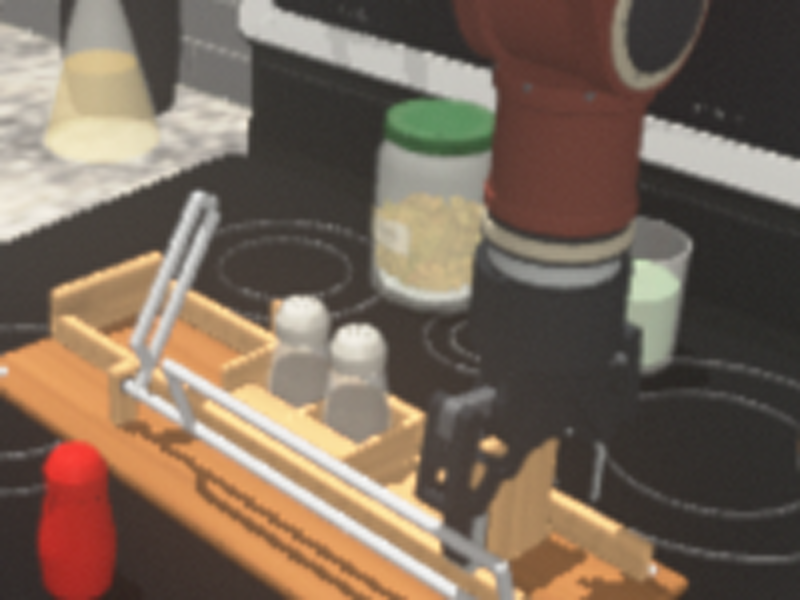

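View pics/t4.png

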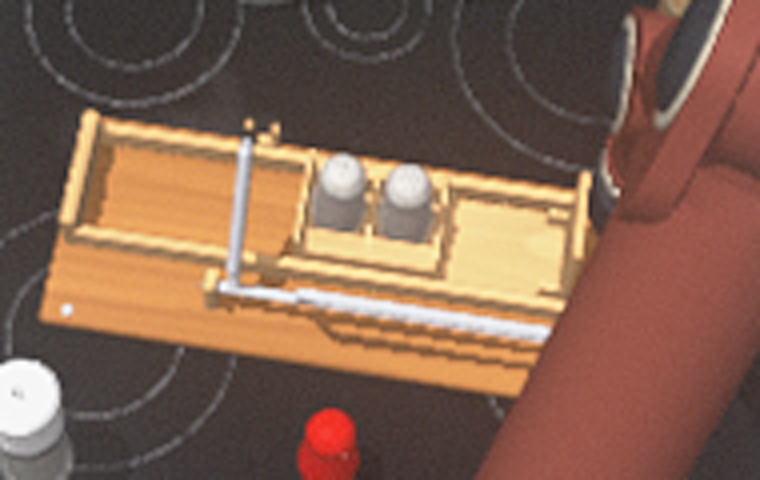

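The gate is at about 1.08 rad (scene bar tip at crop (203,198), top view bar tip at (246,140)). Now I'll slide along +y, easing into contact with the plate.

>>> carry_out(
  series=[
    [[0, -0.4, 0, 0, 0, 0], [0, -0.8, 0, 0, 0, 0], [0, -1.1, 0, 0, 0, 0], [0, -1.4, 0, 0, 0, 0], [0, -1.7, 0, 0, 0, 0], [0, -2.0, 0, 0, 0, 0], [0, -2.4, 0, 0, 0, 0], [0, -2.8, 0, 0, 0, 0]],
  ],
)

```text
clock: 5.3
eef_pos: [490.9, -169.4, 50.5]
ee_rot: [3.139, -0.0, -0.104]
ft_force: [2.1, -7.0, -0.1]
opening: 0.997
```

```bash
python3 - <<'E'
from h import *
o=grab("5")
s=robot.read_state();print(s["clock"],Ld(s["eef_pos"]),s["ft_force"],s["ee_rot"])
crop(o["scene"][0],(220,130,420,280),"pics/s5.png",4)
E
```

```text
5.4 [ -31.93836201 -156.49910156   50.43786347] [ 3.3098365  -4.86828232  0.46600076] [ 3.13998308e+00 -3.08566534e-04 -1.02215859e-01]
```

View pics/s5.png

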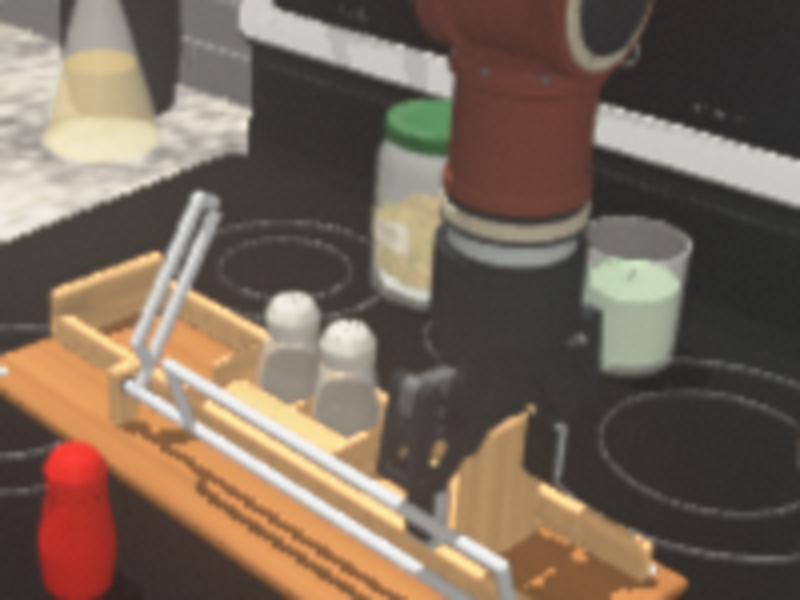

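Contact: the caddy has moved about 10 mm and the gate is still up. Continuing.

>>> carry_out(
  series=[
    [[0, -0.5, 0, 0, 0, 0], [0, -1.1, 0, 0, 0, 0], [0, -1.7, 0, 0, 0, 0], [0, -2.3, 0, 0, 0, 0], [0, -2.9, 0, 0, 0, 0], [0, -3.5, 0, 0, 0, 0], [0, -4.1, 0, 0, 0, 0], [0, -4.6, 0, 0, 0, 0]],
  ],
)

```text
clock: 6.2
eef_pos: [495.5, -123.7, 50.5]
ee_rot: [3.139, -0.0, -0.104]
ft_force: [4.2, -6.7, 0.2]
opening: 1.002
```

```bash
python3 - <<'E'
from h import *
o=grab("6")
s=robot.read_state();print(s["clock"],Ld(s["eef_pos"]),s["ft_force"],s["ee_rot"])
crop(o["scene"][0],(220,130,420,280),"pics/s6.png",4)
E
```

```text
6.3 [ -32.06432522 -110.38850043   50.43990882] [ 3.50650498 -3.20679386  1.02910604] [ 3.14000621e+00  1.37528113e-05 -1.02135116e-01]
```

View pics/s6.png

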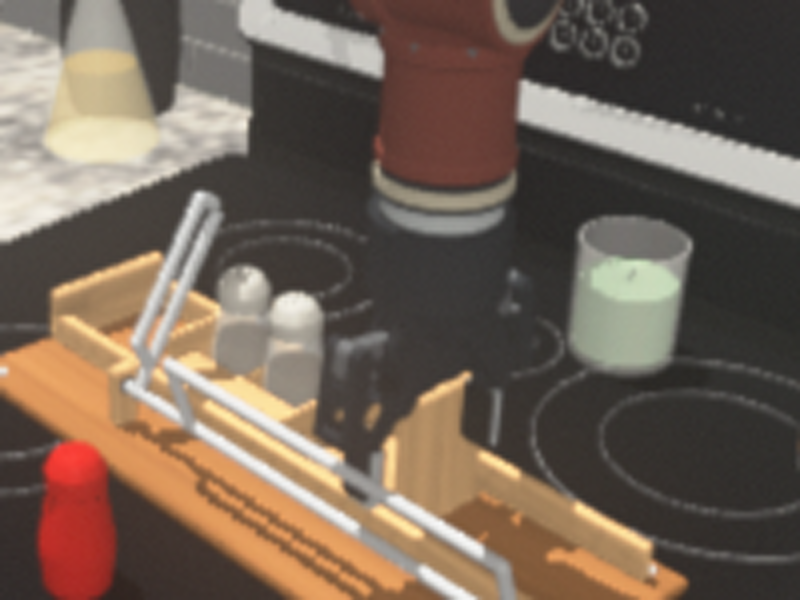

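>>> carry_out(
  series=[
    [[0, -0.5, 0, 0, 0, 0], [0, -1.1, 0, 0, 0, 0], [0, -1.7, 0, 0, 0, 0], [0, -2.3, 0, 0, 0, 0], [0, -2.9, 0, 0, 0, 0], [0, -3.5, 0, 0, 0, 0], [0, -4.1, 0, 0, 0, 0], [0, -4.6, 0, 0, 0, 0]],
  ],
)

```text
clock: 7.1
eef_pos: [500.0, -78.3, 50.5]
ee_rot: [3.138, 0.0, -0.104]
ft_force: [3.3, -7.0, 1.2]
opening: 1.0
```

```bash
python3 - <<'E'
from h import *
o=grab("7")
s=robot.read_state();print(s["clock"],Ld(s["eef_pos"]),s["ft_force"],s["ee_rot"])
crop(o["scene"][0],(200,110,400,260),"pics/s7.png",4)
crop(o["top"][0],(215,170,405,290),"pics/t7.png",4)
E
```

```text
7.2 [-32.14487427 -64.70481321  50.4488392 ] [ 2.41534454 -3.90169237  0.23966425] [ 3.13961555e+00  2.22875218e-04 -1.02549790e-01]
```

View pics/s7.png

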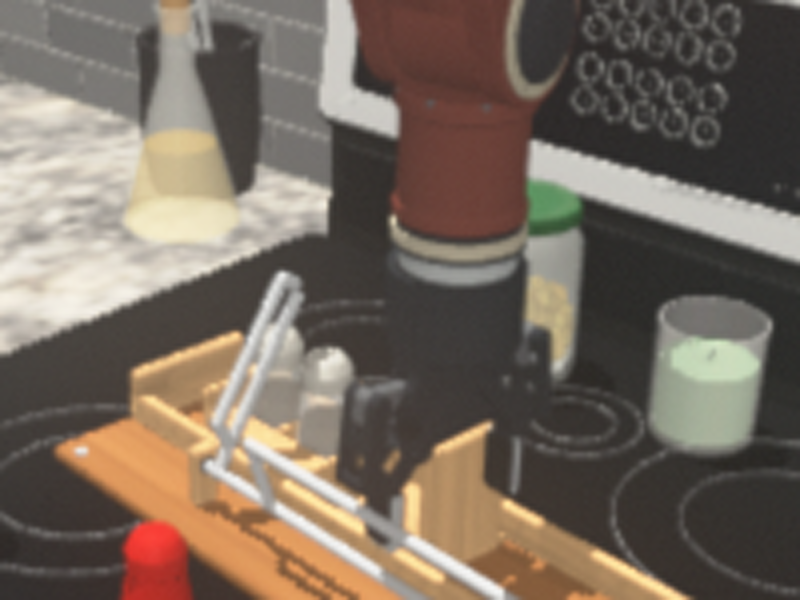

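View pics/t7.png

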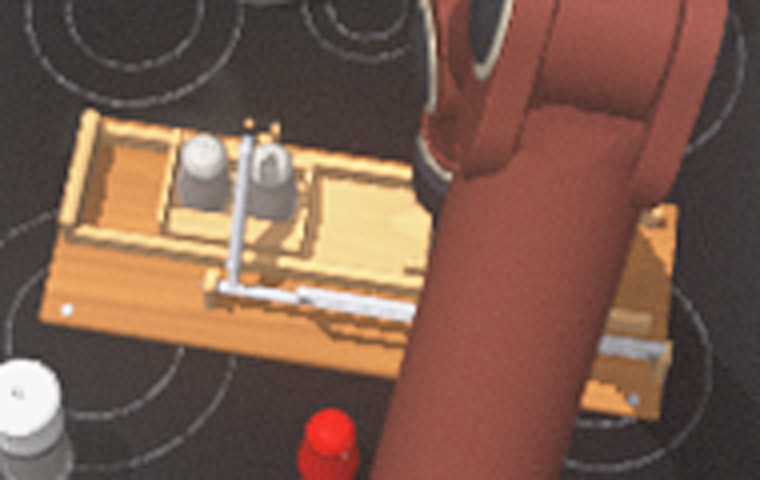

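>>> carry_out(
  series=[
    [[0, -0.5, 0, 0, 0, 0], [0, -1.1, 0, 0, 0, 0], [0, -1.7, 0, 0, 0, 0], [0, -2.3, 0, 0, 0, 0], [0, -2.9, 0, 0, 0, 0], [0, -3.5, 0, 0, 0, 0], [0, -4.1, 0, 0, 0, 0], [0, -4.5, 0, 0, 0, 0]],
  ],
)

```text
clock: 8.0
eef_pos: [504.4, -33.8, 50.5]
ee_rot: [3.138, 0.001, -0.105]
ft_force: [2.1, -7.6, 1.8]
opening: 1.0
```

```bash
python3 - <<'E'
from h import *
o=grab("8")
s=robot.read_state();print(s["clock"],Ld(s["eef_pos"]),s["ft_force"],s["ee_rot"])
crop(o["top"][0],(215,170,405,290),"pics/t8.png",4)
E
```

```text
8.1 [-32.21295134 -20.40219484  50.45777523] [ 2.93083559 -4.56387663  2.17803662] [ 3.13885910e+00  4.63316897e-04 -1.03363827e-01]
```

View pics/t8.png

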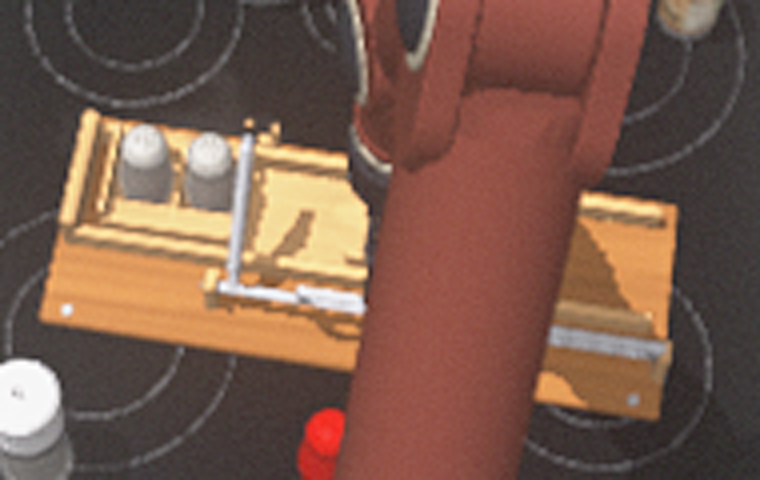

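>>> carry_out(
  series=[
    [[0, -0.15, 0, 0, 0, 0], [0, -0.3, 0, 0, 0, 0], [0, -0.45, 0, 0, 0, 0], [0, -0.6, 0, 0, 0, 0], [0, -0.7, 0, 0, 0, 0], [0, -0.8, 0, 0, 0, 0], [0, -0.9, 0, 0, 0, 0], [0, -1.0, 0, 0, 0, 0]],
  ],
)

```text
clock: 8.9
eef_pos: [505.3, -24.7, 50.5]
ee_rot: [3.137, 0.001, -0.106]
ft_force: [2.5, -7.0, 1.9]
opening: 1.003
```

```bash
python3 - <<'E'
from h import *
o=grab("9")
s=robot.read_state();print(s["clock"],Ld(s["eef_pos"]),s["ft_force"],s["ee_rot"])
crop(o["top"][0],(215,190,315,260),"pics/t9.png",8)
E
```

```text
9.0 [-32.20468984 -11.92348507  50.4598348 ] [ 3.06067726 -7.21857681  1.62539141] [ 3.13738270e+00  6.75850455e-04 -1.05039084e-01]
```

View pics/t9.png

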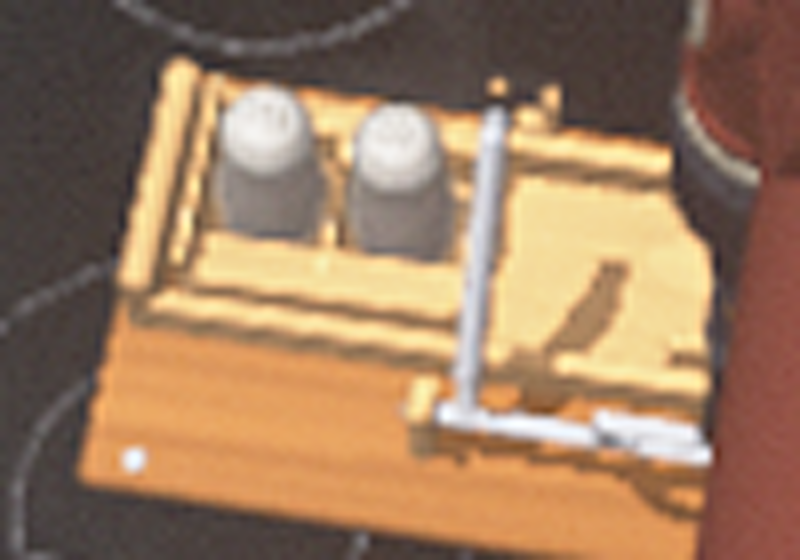

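A dark gap of a few mm remains at crop (195,170). I'll push on gently until the stop registers in the force.

>>> carry_out(
  series=[
    [[0, -0.1, 0, 0, 0, 0], [0, -0.2, 0, 0, 0, 0], [0, -0.3, 0, 0, 0, 0], [0, -0.4, 0, 0, 0, 0], [0, -0.5, 0, 0, 0, 0], [0, -0.5, 0, 0, 0, 0], [0, -0.5, 0, 0, 0, 0], [0, -0.5, 0, 0, 0, 0]],
  ],
)

```text
clock: 9.8
eef_pos: [505.9, -19.5, 50.5]
ee_rot: [3.137, 0.001, -0.105]
ft_force: [2.4, -7.4, 2.0]
opening: 0.998
```

```bash
python3 - <<'E'
from h import *
s=robot.read_state();print(s["clock"],Ld(s["eef_pos"]),s["ft_force"],s["ee_rot"])
E
```

```text
9.8 [-32.20933477  -6.98426992  50.45421005] [ 2.39370045 -7.36923361  1.95567124] [ 3.13736012e+00  7.05876847e-04 -1.05192185e-01]
```

>>> carry_out(
  series=[
    [[0, -0.05, 0, 0, 0, 0], [0, -0.1, 0, 0, 0, 0], [0, -0.15, 0, 0, 0, 0], [0, -0.2, 0, 0, 0, 0], [0, -0.25, 0, 0, 0, 0], [0, -0.3, 0, 0, 0, 0], [0, -0.3, 0, 0, 0, 0], [0, -0.3, 0, 0, 0, 0]],
  ],
)

```text
clock: 10.6
eef_pos: [506.1, -17.4, 50.5]
ee_rot: [3.136, 0.001, -0.106]
ft_force: [2.7, -8.6, 2.9]
opening: 0.998
```

```bash
python3 - <<'E'
from h import *
o=grab("11")
s=robot.read_state();print(s["clock"],Ld(s["eef_pos"]),s["ft_force"],s["ee_rot"])
crop(o["top"][0],(215,190,315,260),"pics/t11.png",8)
E
```

```text
10.7 [-32.18812972  -4.90012932  50.49637735] [ 1.9444056  -8.71473026  2.58777838] [ 3.13629680e+00  8.16980116e-04 -1.06299450e-01]
```

View pics/t11.png

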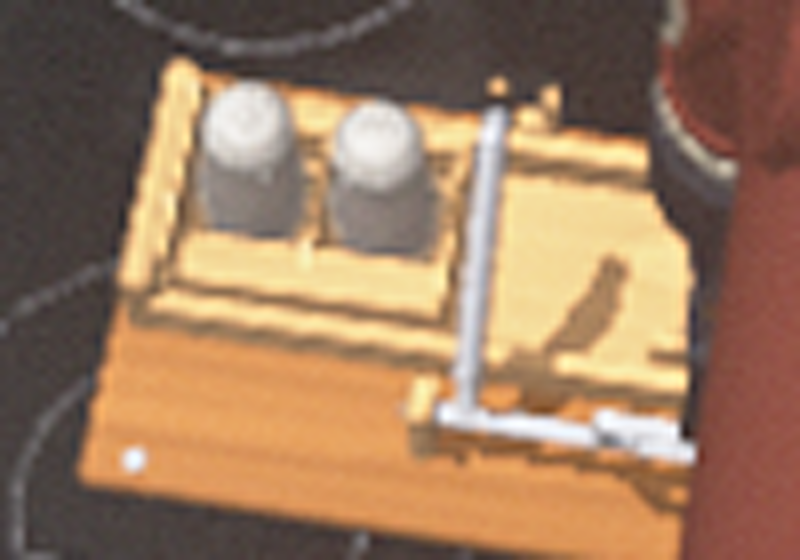

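>>> carry_out(
  series=[
    [[0, -0.05, 0, 0, 0, 0], [0, -0.1, 0, 0, 0, 0], [0, -0.15, 0, 0, 0, 0], [0, -0.2, 0, 0, 0, 0], [0, -0.25, 0, 0, 0, 0], [0, -0.3, 0, 0, 0, 0], [0, -0.3, 0, 0, 0, 0], [0, -0.3, 0, 0, 0, 0]],
  ],
)

```text
clock: 11.5
eef_pos: [506.0, -17.3, 50.5]
ee_rot: [3.133, 0.001, -0.11]
ft_force: [2.4, -13.4, 3.1]
opening: 1.0
```

```bash
python3 - <<'E'
from h import *
s=robot.read_state();print(s["clock"],Ld(s["eef_pos"]),s["ft_force"],s["ee_rot"])
E
```

```text
11.5 [-32.26879591  -4.75369155  50.53547783] [  2.35706238 -13.42756874   3.0840352 ] [ 3.13308784e+00  1.46895093e-03 -1.10120380e-01]
```

It's against the stop: 0.1 mm of motion for 3 mm commanded, with the force up to 13 N. I'll press a little more to confirm.

>>> carry_out(
  series=[
    [[0, -0.1, 0, 0, 0, 0], [0, -0.2, 0, 0, 0, 0], [0, -0.3, 0, 0, 0, 0], [0, -0.4, 0, 0, 0, 0], [0, -0.4, 0, 0, 0, 0], [0, -0.4, 0, 0, 0, 0], [0, -0.4, 0, 0, 0, 0], [0, -0.4, 0, 0, 0, 0]],
  ],
)

```text
clock: 12.3
eef_pos: [505.9, -17.1, 50.6]
ee_rot: [3.129, 0.002, -0.115]
ft_force: [1.7, -18.9, 4.5]
opening: 0.999
```

```bash
python3 - <<'E'
from h import *
o=grab("13")
s=robot.read_state();print(s["clock"],Ld(s["eef_pos"]),s["ft_force"],s["ee_rot"])
crop(o["top"][0],(215,190,315,260),"pics/t13.png",8)
crop(o["scene"][0],(200,150,350,262),"pics/s13.png",5)
E
```

```text
12.4 [-32.35943267  -4.58448612  50.60941319] [  1.69613198 -19.00431958   5.67474993] [ 3.12872462e+00  2.33872664e-03 -1.15324410e-01]
```

View pics/t13.png

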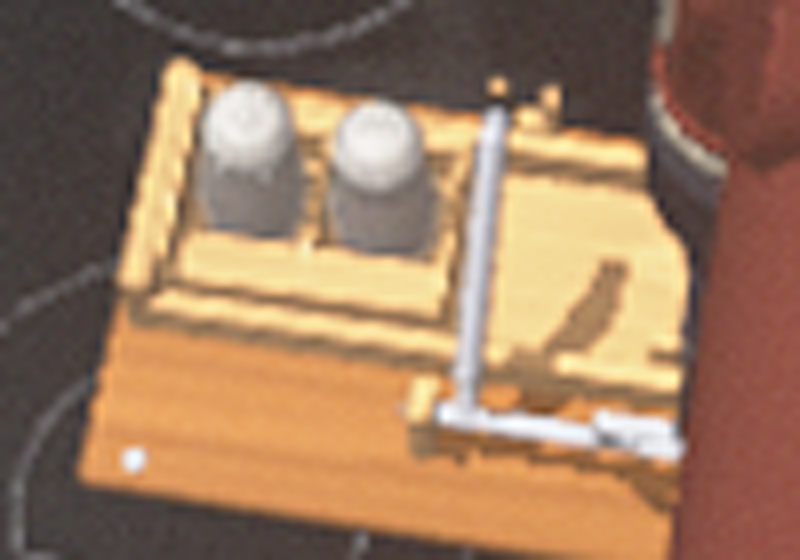

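View pics/s13.png

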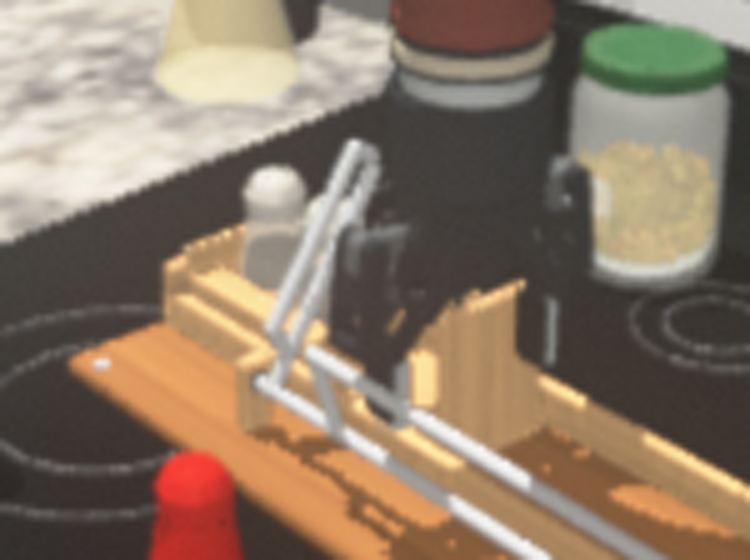

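The caddy is home: the front board is flush with the stop and both shakers stand clear of the bar. Next I'll back off the plate, then ease the gate down.

>>> carry_out(
  series=[
    [[0, 0.4, 0, 0, 0, 0], [0, 0.8, 0, 0, 0, 0], [0, 1.2, 0, 0, 0, 0], [0, 1.6, 0, 0, 0, 0], [0, 2.0, 0, 0, 0, 0], [0, 2.4, 0, 0, 0, 0], [0, 2.7, 0, 0, 0, 0], [0, 2.7, 0, 0, 0, 0]],
  ],
)

```text
clock: 13.2
eef_pos: [504.4, -33.3, 50.3]
ee_rot: [3.141, 0.0, -0.101]
ft_force: [3.5, 0.8, 0.2]
opening: 0.999
```

```bash
python3 - <<'E'
from h import *
s=robot.read_state();print(s["clock"],Ld(s["eef_pos"]),s["ft_force"],s["ee_rot"])
E
```

```text
13.2 [-32.21171999 -20.86623378  50.2716483 ] [3.50084922 0.82316895 0.18833998] [ 3.14137607e+00  2.43881643e-04 -1.00943932e-01]
```

>>> carry_out(
  series=[
    [[0.5, 0, 0, 0, 0, 0], [1.3, 0, 0, 0, 0, 0], [2.1, 0, 0, 0, 0, 0], [2.9, 0, 0, 0, 0, 0], [3.7, 0, 0, 0, 0, 0], [4.5, 0, 0, 0, 0, 0], [5.3, 0, 0, 0, 0, 0], [6.0, 0, 0, 0, 0, 0]],
  ],
)

```text
clock: 14.0
eef_pos: [563.7, -38.9, 50.0]
ee_rot: [3.141, 0.003, -0.101]
ft_force: [-0.8, -0.2, -0.2]
opening: 0.997
```

```bash
python3 - <<'E'
from h import *
o=grab("15")
s=robot.read_state();print(s["clock"],Ld(s["eef_pos"]),s["ft_force"],s["ee_rot"])
crop(o["scene"][0],(200,150,350,262),"pics/s15.png",5)
E
```

```text
14.1 [ 28.19646675 -20.39863497  50.17540442] [-0.71687874  0.38760335 -0.48875007] [-3.14155474e+00  5.58766395e-04 -1.00819941e-01]
```

View pics/s15.png

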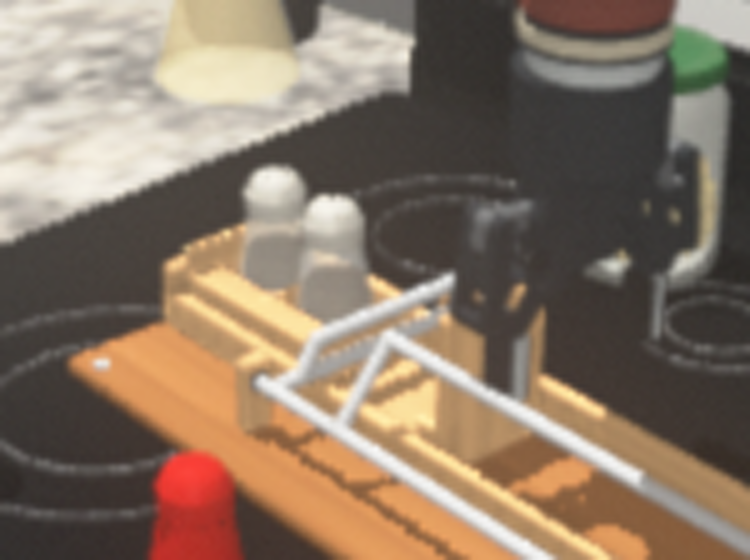

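The gate is shut behind the shakers and the finger is free of the rail. I'll lift straight up.

>>> carry_out(
  series=[
    [[0, 0.1, -0.8, 0, 0, 0], [0, 0.2, -2.2, 0, 0, 0], [0, 0.3, -4, 0, 0, 0], [0, 0.4, -6, 0, 0, 0], [0, 0.5, -8, 0, 0, 0], [0, 0.5, -9.5, 0, 0, 0], [0, 0.5, -10, 0, 0, 0], [0, 0.5, -10, 0, 0, 0]],
  ],
)

```text
clock: 14.9
eef_pos: [564.0, -43.9, 151.8]
ee_rot: [-3.142, -0.002, -0.101]
ft_force: [0.6, 0.1, 0.1]
opening: 1.0
```

>>> carry_out(
  series=[
    [[0, 0.5, 0, 0, 0, 0], [0, 1.8, 0, 0, 0, 0], [0, 4, 0, 0, 0, 0], [0, 7, 0, 0, 0, 0], [0, 10, 0, 0, 0, 0], [0, 13, 0, 0, 0, 0], [0, 15, 0, 0, 0, 0], [0, 15, 0, 0, 0, 0]],
  ],
)

```text
clock: 15.7
eef_pos: [546.6, -199.2, 149.1]
ee_rot: [3.138, 0.003, -0.109]
ft_force: [0.1, -0.0, -0.9]
opening: 1.005
```

```bash
python3 - <<'E'
from h import *
o=grab("17")
s=robot.read_state();print(s["clock"],Ld(s["eef_pos"]),s["ft_force"],abs(s["qvel"]).max())
crop(o["top"][0],(155,130,415,310),"pics/t17.png",3)
crop(o["scene"][0],(200,150,400,300),"pics/s17.png",4)
for n in o:
    p,d,C=o[n];L=Ld(C);hsv=cv2.cvtColor(p,cv2.COLOR_RGB2HSV)
    m=(abs(L[...,0])<38)&(L[...,1]<30)&(L[...,1]>-60)&(L[...,2]>55)&(L[...,2]<110)&(hsv[...,1]>80)
    print(n,"plate y",np.percentile(L[m][:,1],[5,50,95]).round(1))
    p0=np.load(n+"0.npz")["p"].astype(int)
    for nm,w in (("grinder",(338,208,70)),("timer",(345,316,30)),("jar",(750,-260,60))):
        u=proj(n,np.array(w,float))[0].astype(int)
        a=p0[max(u[1]-20,0):u[1]+20,max(u[0]-15,0):u[0]+15];b=p[max(u[1]-20,0):u[1]+20,max(u[0]-15,0):u[0]+15]
        print(nm,u,abs(a-b).mean().round(1))
E
```

```text
15.8 [  27.2699658  -175.67756704  149.56982891] [-0.18863184  0.31366913 -0.34243935] 0.035713713839170186
scene plate y [2.8 5.  8.8]
grinder [179 217] 2.2
timer [160 215] 2.2
jar [432 227] 1.8
top plate y [ 4.6  8.2 12.1]
grinder [222 276] 2.0
timer [186 276] 2.1
jar [389 164] 43.0
```

View pics/t17.png

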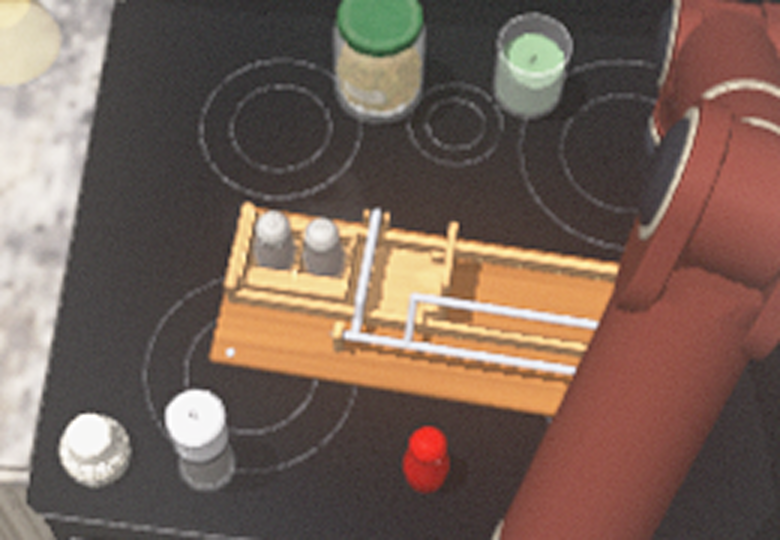

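View pics/s17.png

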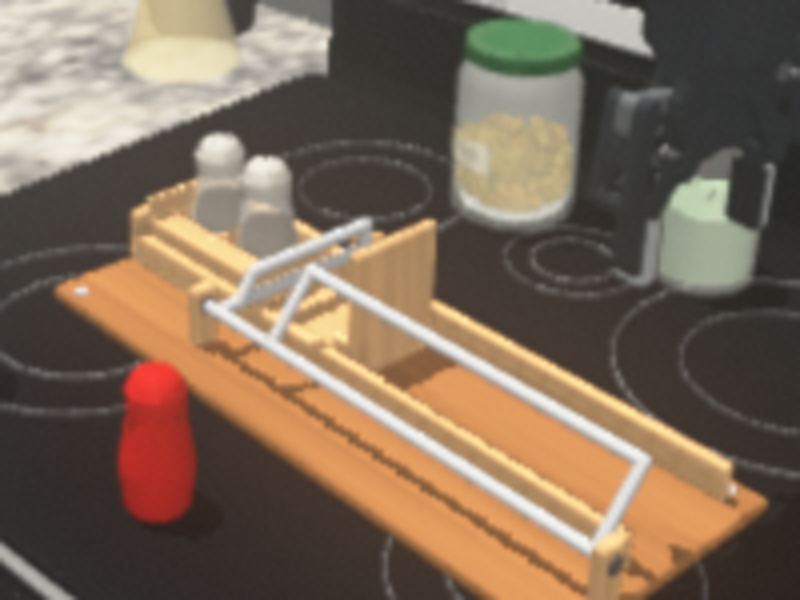

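```bash
python3 -c "
from plant import robot
print(robot.finish_job())"
```

```text
the job is handed in; nothing more can be done
None
```

The caddy is parked and the job is handed in, at about 16 s on the clock. One finger's back pressed the rail to about 1.08 rad and held the gate up. The other finger pushed the rear plate along the lane to the end stop. I then backed off, eased the gate down with the finger and lifted clear.

- **Caddy:** The last push moved the tool only about 0.2 mm for 4 mm commanded, and the force rose to about 19 N. The plate's rear face measures dock y about 3 mm in the scene camera, against 2 mm expected at home. The top camera gave 5 to 12 mm for the plate, probably because it sees mostly the plate's top. The two cameras also disagreed by about 5 mm on the dock's position, so I relied on the force and the visibly closed gap.
- **Gate and shakers:** The gate is shut over the deck behind the block. Both shakers stand upright in their wells, and in the pictures the bar stayed clear of them as they passed.
- **Bystanders:** The grinder and timer look unchanged in both views. The jar looks unchanged in the scene view; in the top view the arm hid it, so that comparison did not count.
- **Robot:** It was touching nothing at hand-in, with the wrist force reading near zero.

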